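# Stack the third chart tube on the pile

## Robot

A 6-joint arm with a two-finger parallel gripper is mounted at the origin on the work surface. World frame = base frame: x ahead of the robot, y to its left, z up, the work surface at z = 0. Lengths are in m, angles in rad, forces in N, time in s.
With the tool pointing down it reaches from about 0.375 to 0.925 m from the base axis. Payload 5.7 kg.
Tool frame: the origin (TCP) lies at the very end of the fingers, on their centre line; the grasp point (between the pads) lies grip_depth behind it (grip_depth is the distance from the TCP to the grasp point, in m); x points along the fingers, z is the direction in which the jaws open and shut, and the axes are right-handed (so a half turn about x gives the same grasp; the last joint's range is limited). The gripper opens to 85 mm and grips with 20 to 120 N. Pads are 22 mm wide; open, the fingers measure 114 mm over their backs; the gripper's body (76 mm by 85 mm) begins 54 mm behind the grasp point. The pads swing forward as they close: fully open they stand 13 mm farther back than shut.
Start: joints at [1.057, 0.359, 1.51, -0, 1.272, -0.115], TCP at [0.233, 0.553, 0.231] pointing down, gripper open.
Joint ranges: [-2.97, 2.97], [-1.01, 2.36], [0.21, 2.38], [-0.96, 4.11], [0.2, 2.71], [-2.98, 2.98]. Speed limits (rad/s): [2.39, 2.39, 3.14, 3.14, 3.14, 3.14].

## Interface

Orientations are given as a 3x3 rotation matrix whose columns are the frame's x, y, z axes.
In Python, from bench import state, grab_frame, hand_in, find_in, spot_point, grip_depth gives the robot as it stands. The module is installed in compiled form; this text tells all that it offers.
- The arm moves only by the shell command python3 -m inch 'ROWS'. ROWS is JSON, a list of rows, each an object of numbers: "rx", "ry", "rz": the turn, a rotation vector about the tool's x, y, z in rad; "tx", "ty", "tz": the shift along the tool's x, y, z in m; "hand": the closure, from 0 (fully open) to 1 (shut). In form: [{"rx": .., "ry": .., "rz": .., "tx": .., "ty": .., "tz": .., "hand": ..}, ...]. A call has 1 to 12 rows; each row is the pose to reach, as a shift and turn from the pose measured when the call began, along the tool's axes at that moment; what a row does not reach only later rows make up. A row lasts 1/10 s, in which the tool goes at most 50 mm and 8.59 degrees, less where a joint would pass 70% of its speed; a pose out of reach is approached as far as the arm can. A call with a gripper value outside its range is refused whole. The fingers move at their own pace and stop on an object; the grip force is fixed at half the most. Time passes only in rows, so rows that repeat a pose let the fingers close. It gives the time, the measured TCP pose, the force and the opening at its end, in the units of the state.
- state(): the state, without advancing time (a new reading comes with each control period).
- grab_frame(name): name is "scene" or "side" or "wrist"; returns a dict with "img" (384x512x3 uint8, red, green, blue), "camera_matrix" (3x3 intrinsics, pixels), "R" (3x3) and "t" (3): a world point X has camera coordinates R X + t. Camera axes: x right, y down, z forward; pixel columns grow to the right and rows downward; lengths in m; the calibration is good to about 2 mm. A picture is of the moment at which its call begins. There is no depth.
- hand_in(): hands the job in, once; it reports no verdict.
Trained networks look in the newest picture that a camera, given by its name, has taken for a name from the list of things; names that differ only in an ending like _2 or _b are one class to them, and where a whole thing is asked for, a point or a joint stands for the part that bears it (a point fixed in the world has none). Each returns a list of dicts, best first, with "score" (0 to 1); they miss things now and then, are a little off and sometimes report something else, mostly with a low value. They report only what shows in the picture. A call takes as long as a camera call. They do not tell look-alikes from the thing itself.
- find_in(label, camera): "xyz" ([x, y, z] in m, in world coordinates, good to about 4 mm: the middle of the surface that is visible of it).
- spot_point(label, camera): "xyz" ([x, y, z] in m, in world coordinates, good to about 4 mm: a listed point, or the origin of a listed thing).
The state is a dict: "clock": time; "qpos": joint angles; "qvel": joint speeds; "joint_torque": joint torques, N m; "eef_pos": TCP position; "eef_rot": TCP orientation; "wrist_force": force on the tool from outside, world axes, zero at the start; "torque": the same for the moment, N m; "opening": opening from 0.0 (shut) to 1.0 (fully open).
Only numpy, scipy, OpenCV 4.12 (cv2) and the standard library are available. Lean on these libraries where they do the work, as an engineer would, in place of code of your own. Each camera call takes 0.05 s, during which the arm holds its last target.

## Task

A third chart tube lies on the slide rails, partly under the little wooden bridge shelf. Draw it out along the rails until it is wholly clear of the shelf, leave it lying on the rails and let go; then take it up again by its middle and lay it on top of the two tubes in the wooden tray, settled in the gap between them, lengthwise like them and with its ends about level with theirs. Set it down rather than dropping it, keep the two lower tubes in the tray, and leave the binoculars, bowl and tin where they are.

Things in the scene. Friction and masses are not known exactly. Their poses are not given: they have to be found in the camera images.
- tube_mid (a point): Centre (half-way along, on the axis) of the tube to be moved: closed rigid cardboard chart tube, black end caps, 54 mm diameter, 180 mm long, about 0.25 kg. x runs along the tube; it may be rolled about x by any angle. It starts on the rails, along the stand's x axis, its axis 36 mm above the table, its -x end sticking out 65 to 90 mm from under the shelf.
- stand: Slide rails with a bridge shelf at the far end, fixed; origin on the table, x along the rails to the shelf, away from the robot. Two 10 mm rods, x = -160 to 220 mm, 30 mm apart, on a 42 mm wide strip, hold the tube from below so it cannot roll: its axis stays 36 mm up, over the x axis. Fingers can go down outside the rods. The tube is wholly clear of the shelf when its centre is at x below 0.
- shelf_edge (a point): Middle of the lower front edge of the wooden bridge shelf, at x = 90 mm of the stand, 81 mm above the table. From here the shelf runs 130 mm along +x; it is 152 mm wide, 12 mm thick, on solid side boards (y = +-62 to +-76 mm), open at front and back.
- tray: Dark wooden tray, fixed, 200 mm long (x), 127 mm wide (y); origin on the table at its centre. Floor 8 mm thick; long walls reach 38 mm, end walls 22 mm above the table. Two tubes lie in it along x, axes at y = +-27.5 mm, 35 mm above the table, tops at 62 mm. It may stand left or right of the robot, the stand on the other side.
- gap (a point): Where the third tube's centre belongs: over the tray's centre, 81 mm above the table, its axis along the tray's x, resting on both lower tubes.
- low_a_mid (a point): Centre of one of the two lower tubes in the tray (54 mm diameter, 180 mm long, loose, the same kind as the tube to be moved), x along the tube.
- low_b_mid (a point): Centre of the other lower tube in the tray, as above.
- low_a: The same lower tube; its origin is its centre.
- low_b: The other lower tube; its origin is its centre.
- tube: The tube to be moved; its origin is its centre, the same point as tube_mid.
- binoculars: Black plastic binoculars lying flat, about 125 x 126 x 58 mm, to the left; origin on the table under their middle. Leave alone.
- bowl: White ceramic bowl with erasers, 110 mm across, 45 mm high, nearest the robot; origin at the centre of its foot. Leave alone.
- tack_tin: Blue steel thumb-tack tin, lid shut, 63 x 93 x 29 mm, to the right; origin at the centre of its underside. Leave alone.
Mind the look-alikes: they are no part of the job. Of the things that look like the tray, take the one that is farthest to the robot's left at the start. What is shaped like the tube but purple is not meant.

How it is judged:
By the outcome, as a careful person would: the job done as asked, in the order asked, and still so for the second after the job is handed in, with the robot touching nothing.
It also fails if it takes over 54 s, if anything falls off the work surface, if the arm or the gripper's body presses on something with over 40 N, if the wrist force passes 120 N, or if a joint passes its speed limit or range.

## Working session

There is one attempt and no reset: what is moved stays moved. The work goes in short steps, Python scripts to look and compute and a shell command to move; the robot and the scene stay as the last step left them, time stands still between calls to the robot, and variables do not carry over. Pictures are saved under pics/ and viewed, and the job is handed in when it is done.

```bash
mkdir -p pics; python3 - <<'E'
from bench import *
import cv2
s=state();print(s)
print(grip_depth if not callable(grip_depth) else grip_depth())
for c in ["scene","side"]:
    f=grab_frame(c);cv2.imwrite(f"pics/{c}0.png",f["img"][:,:,::-1])
    for l in ["tube_mid","stand","shelf_edge","tray","gap","low_a_mid","binoculars","bowl","tack_tin"]:
        print(c,l,[(round(d["score"],2),[round(float(v),3) for v in d["xyz"]]) for d in spot_point(l,c)][:5])
print(state()["clock"])
E
```

```text
{'clock': 0.0, 'qpos': array([ 1.05693107e+00,  3.59533339e-01,  1.51146869e+00,  1.15201556e-05,
        1.27246708e+00, -1.15101274e-01]), 'qvel': array([ 9.33674066e-04,  4.56381850e-04, -7.18522186e-04,  5.03214977e-06,
        2.65735430e-04, -7.49091708e-04]), 'joint_torque': array([-1.21433455e-03, -5.27644908e+01, -2.78618306e+01, -4.81138104e-04,
        1.34872270e-02, -7.19723033e-06]), 'eef_pos': array([0.23263071, 0.55231914, 0.2304229 ]), 'eef_rot': array([[-9.31958100e-04, -9.21540193e-01,  3.88281863e-01],
       [-1.62870578e-03,  3.88282915e-01,  9.21538781e-01],
       [-9.99998239e-01,  2.26438616e-04, -1.86278125e-03]]), 'wrist_force': array([ 0.44037506, -0.07968118,  0.3830126 ]), 'torque': array([0.04023308, 0.02771788, 0.03057525]), 'opening': 0.9955546769902306}
0.0187
scene tube_mid [(0.79, [0.649, 0.2, 0.036]), (0.59, [0.731, 0.41, 0.028])]
scene stand [(0.83, [0.56, 0.222, 0.001])]
scene shelf_edge [(0.94, [0.644, 0.205, 0.082]), (0.57, [0.546, -0.203, -0.0])]
scene tray [(0.85, [0.546, -0.204, -0.001]), (0.84, [0.261, -0.322, 0.002]), (0.77, [0.564, -0.6
[... 236 characters left out ...]
, [0.385, 0.012, -0.003])]
scene tack_tin [(0.63, [0.559, -0.446, -0.001])]
side tube_mid [(0.64, [0.646, 0.202, 0.035]), (0.54, [0.732, 0.414, 0.027])]
side stand [(0.63, [0.559, 0.219, 0.002])]
side shelf_edge [(0.64, [0.646, 0.204, 0.082]), (0.48, [0.646, 0.2, 0.039]), (0.3, [0.547, -0.178, 0.035])]
side tray [(0.83, [0.549, -0.21, 0.001]), (0.67, [0.563, -0.653, -0.0]), (0.57, [0.262, -0.314, 0.001])]
side gap [(0.83, [0.262, -0.318, 0.082]), (0.68, [0.561, -0.65, 0.077])]
side low_a_mid [(0.62, [0.549, -0.182, 0.035])]
side binoculars [(0.67, [0.534, 0.481, -0.0])]
side bowl [(0.89, [0.386, 0.018, 0.004]), (0.31, [0.547, -0.21, 0.002])]
side tack_tin [(0.95, [0.561, -0.447, 0.001])]
1.0
```

View pics/scene0.png

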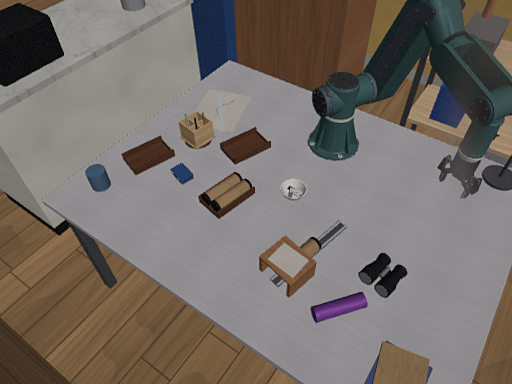

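View pics/side0.png

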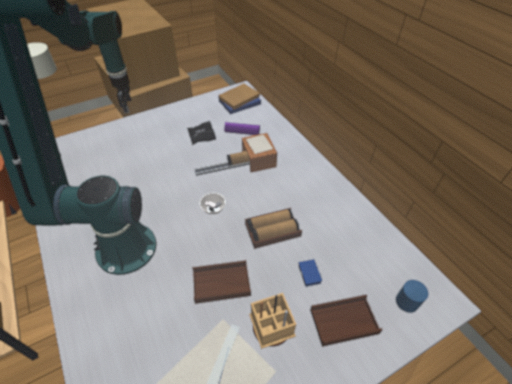

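```bash
cat > h.py <<'E'
import numpy as np,cv2
from bench import *
def P(f,X):
    X=np.atleast_2d(X);c=X@np.array(f["R"]).T+np.array(f["t"]);p=c@np.array(f["camera_matrix"]).T
    return p[:,:2]/p[:,2:]
def fr(o,yaw,pts):
    c,s=np.cos(yaw),np.sin(yaw);R=np.array([[c,-s,0],[s,c,0],[0,0,1]])
    return np.array(pts,float)@R.T+np.array([o[0],o[1],0])
def crop(f,name,c,w,lines=[],k=6):
    x0,y0=int(c[0]-w/2),int(c[1]-w*3/8)
    im=f["img"][max(y0,0):y0+int(w*.75),max(x0,0):x0+w,::-1];x0=max(x0,0);y0=max(y0,0)
    im=cv2.resize(im,None,fx=k,fy=k,interpolation=cv2.INTER_CUBIC)
    for L,col in lines:
        q=(((P(f,L)-[x0,y0]+.5)*k)*16).astype(int);cv2.polylines(im,[q.reshape(-1,1,2)],False,col,1,cv2.LINE_AA,4)
    cv2.imwrite(name,im);return x0,y0
def stand_lines(o,yaw):
    L=[]
    for y in(-.02,.02):L.append((fr(o,yaw,[[-.16,y,.01],[.22,y,.01]]),(0,255,0)))
    L.append((fr(o,yaw,[[.09,-.076,.081],[.09,.076,.081],[.22,.076,.081],[.22,-.076,.081],[.09,-.076,.081]]),(0,0,255)))
    L.append((fr(o,yaw,[[.09,-.076,.093],[.09,.076,.093],[.22,.076,.093],[.22,-.076,.093],[.09,-.076,.093]]),(255,0,255)))
    return L
def tray_lines(o,yaw):
    L=[]
    for y in(-.0635,.0635):L.append((fr(o,yaw,[[-.1,y,.038],[.1,y,.038]]),(0,255,0)))
    for x in(-.1,.1):L.append((fr(o,yaw,[[x,-.0635,.022],[x,.0635,.022]]),(0,255,0)))
    L.append((fr(o,yaw,[[-.09,0.0275,.062],[.09,0.0275,.062]]),(0,0,255)))
    L.append((fr(o,yaw,[[-.09,-0.0275,.062],[.09,-0.0275,.062]]),(0,0,255)))
    return L
E
python3 - <<'E'
from h import *
f=grab_frame("scene")
so=(.5595,.2205);sy=-.187
crop(f,"pics/s1.png",P(f,[.6,.2,.03])[0],110,stand_lines(so,sy))
to=(.548,-.206)
crop(f,"pics/t1.png",P(f,[.548,-.206,.03])[0],90,tray_lines(to,.0))
print([(d["score"],np.round(d["xyz"],3)) for n in("low_a_mid","low_b_mid") for d in spot_point(n,"scene")])
E
```

```text
[(0.97, array([ 0.546, -0.178,  0.039])), (0.71, array([ 0.541, -0.234,  0.036]))]
```

View pics/s1.png

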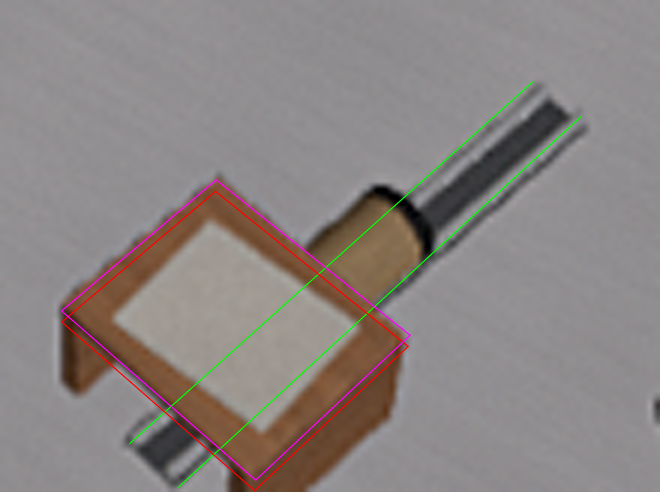

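View pics/t1.png

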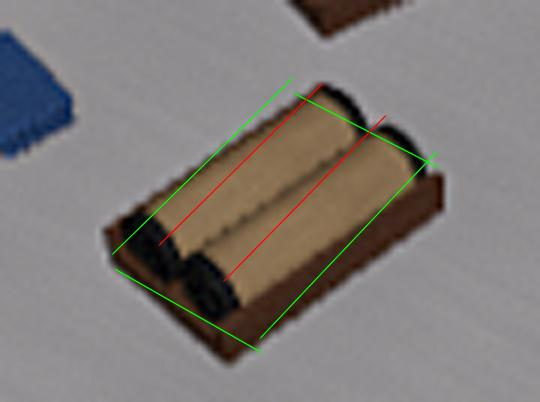

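```bash
python3 -m inch '[{"ty":-0.04,"tz":-0.015,"rx":-0.03,"hand":0},{"ty":-0.452,"tz":-0.174,"tx":0.03,"rx":-0.21,"hand":0},{"ty":-0.452,"tz":-0.174,"tx":0.03,"rx":-0.21,"hand":0},{"ty":-0.452,"tz":-0.174,"tx":0.03,"rx":-0.21,"hand":0},{"ty":-0.452,"tz":-0.174,"tx":0.03,"rx":-0.21,"hand":0},{"ty":-0.452,"tz":-0.174,"tx":0.03,"rx":-0.21,"hand":0},{"ty":-0.452,"tz":-0.174,"tx":0.03,"rx":-0.21,"hand":0},{"ty":-0.452,"tz":-0.174,"tx":0.03,"rx":-0.21,"hand":0},{"ty":-0.452,"tz":-0.174,"tx":0.03,"rx":-0.21,"hand":0},{"ty":-0.452,"tz":-0.174,"tx":0.03,"rx":-0.21,"hand":0},{"ty":-0.452,"tz":-0.174,"tx":0.03,"rx":-0.21,"hand":0},{"ty":-0.452,"tz":-0.174,"tx":0.03,"rx":-0.21,"hand":0}]'
python3 - <<'E'
from h import *
f=grab_frame("wrist");cv2.imwrite("pics/w1.png",f["img"][:,:,::-1])
for l in ["tube_mid","stand","shelf_edge"]:
    print(l,[(round(d["score"],2),np.round(d["xyz"],3)) for d in spot_point(l,"wrist")])
so=(.5595,.2205);sy=-.187
im=f["img"][:,:,::-1].copy()
crop(f,"pics/w1b.png",(256,192),512,stand_lines(so,sy),1)
s=state();print(s["clock"],s["eef_pos"],s["eef_rot"])
E
```

```text
tube_mid []
stand []
shelf_edge []
1.35 [0.2329959  0.55287726 0.23126624] [[-4.87281463e-05 -9.21516100e-01  3.88340153e-01]
 [-8.89372520e-05  3.88340156e-01  9.21516096e-01]
 [-9.99999995e-01  1.03658651e-05 -1.00880206e-04]]$[0]: bad value
```

View pics/w1b.png

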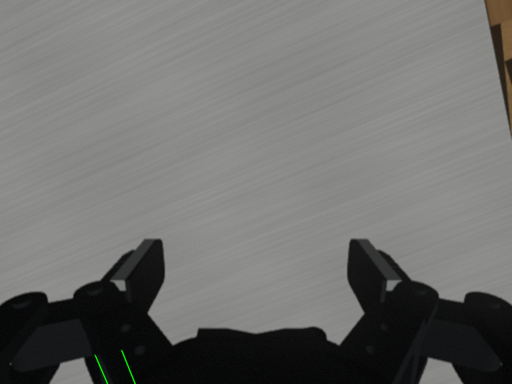

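```bash
python3 -m inch '[{"rx":-0.03,"ry":0.0,"rz":0.0,"tx":0.0,"ty":-0.04,"tz":-0.015,"hand":0.0},{"rx":-0.21,"ry":0.0,"rz":0.0,"tx":0.03,"ty":-0.452,"tz":-0.174,"hand":0.0},{"rx":-0.21,"ry":0.0,"rz":0.0,"tx":0.03,"ty":-0.452,"tz":-0.174,"hand":0.0},{"rx":-0.21,"ry":0.0,"rz":0.0,"tx":0.03,"ty":-0.452,"tz":-0.174,"hand":0.0},{"rx":-0.21,"ry":0.0,"rz":0.0,"tx":0.03,"ty":-0.452,"tz":-0.174,"hand":0.0},{"rx":-0.21,"ry":0.0,"rz":0.0,"tx":0.03,"ty":-0.452,"tz":-0.174,"hand":0.0},{"rx":-0.21,"ry":0.0,"rz":0.0,"tx":0.03,"ty":-0.452,"tz":-0.174,"hand":0.0},{"rx":-0.21,"ry":0.0,"rz":0.0,"tx":0.03,"ty":-0.452,"tz":-0.174,"hand":0.0},{"rx":-0.21,"ry":0.0,"rz":0.0,"tx":0.03,"ty":-0.452,"tz":-0.174,"hand":0.0},{"rx":-0.21,"ry":0.0,"rz":0.0,"tx":0.03,"ty":-0.452,"tz":-0.174,"hand":0.0},{"rx":-0.21,"ry":0.0,"rz":0.0,"tx":0.03,"ty":-0.452,"tz":-0.174,"hand":0.0},{"rx":-0.21,"ry":0.0,"rz":0.0,"tx":0.03,"ty":-0.452,"tz":-0.174,"hand":0.0}]'
python3 - <<'E'
from h import *
f=grab_frame("wrist");cv2.imwrite("pics/w2.png",f["img"][:,:,::-1])
for l in ["tube_mid","stand","shelf_edge"]:
    print(l,[(round(d["score"],2),np.round(d["xyz"],3)) for d in spot_point(l,"wrist")])
so=(.5595,.2205);sy=-.187
crop(f,"pics/w2b.png",(256,192),512,stand_lines(so,sy),1)
s=state();print(s["clock"],s["eef_pos"],s["eef_rot"])
E
```

```text
clock: 2.55
eef_pos: [0.5825, 0.2161, 0.2009]
eef_rot: [[-0.001, -0.982, 0.19], [0.0, 0.19, 0.982], [-1.0, 0.001, -0.0]]
wrist_force: [-1.1, -0.4, -0.5]
opening: 0.998
tube_mid [(0.75, array([0.647, 0.204, 0.035])), (0.58, array([0.74 , 0.414, 0.028]))]
stand [(0.72, array([ 0.559,  0.219, -0.002]))]
shelf_edge [(0.87, array([0.647, 0.196, 0.083]))]
2.75 [0.58086764 0.21808956 0.20135022] [[-5.52215122e-04 -9.82517430e-01  1.86169802e-01]
 [ 7.90978248e-05  1.86169787e-01  9.82517585e-01]
 [-9.99999844e-01  5.57286694e-04 -2.50907801e-05]]
```

View pics/w2b.png

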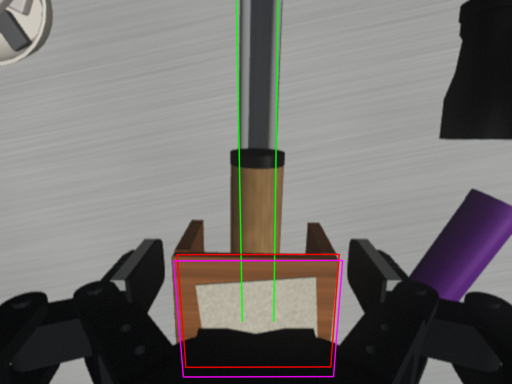

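```bash
python3 - <<'E'
from h import *
f=grab_frame("wrist")
so=(.5595,.2205);sy=-.187
L=stand_lines(so,sy)
L.append((fr(so,sy,[[0,-.027,.036],[0,.027,.036],[0,0,.063]]),(255,255,0)))
for y in(-.027,.027): L.append((fr(so,sy,[[0,y,.036],[.09,y,.036]]),(255,255,0)))
crop(f,"pics/w3.png",(258,130),180,L,4)
E
```

```text
(no output)
```

View pics/w3.png

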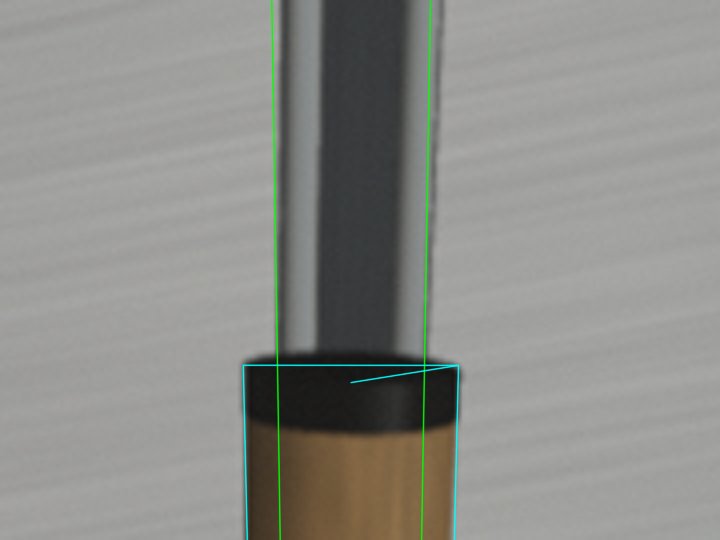

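```bash
python3 -m inch '[{"rx":-0.01,"ry":0.0,"rz":0.0,"tx":0.03,"ty":-0.002,"tz":0.0,"hand":0.0},{"rx":-0.01,"ry":0.0,"rz":0.0,"tx":0.07,"ty":-0.002,"tz":0.0,"hand":0.0},{"rx":-0.01,"ry":0.0,"rz":0.0,"tx":0.11,"ty":-0.002,"tz":0.0,"hand":0.0},{"rx":-0.01,"ry":0.0,"rz":0.0,"tx":0.14,"ty":-0.002,"tz":0.0,"hand":0.0},{"rx":-0.01,"ry":0.0,"rz":0.0,"tx":0.165,"ty":-0.002,"tz":0.0,"hand":0.0},{"rx":-0.01,"ry":0.0,"rz":0.0,"tx":0.18,"ty":-0.002,"tz":0.0,"hand":0.0},{"rx":-0.01,"ry":0.0,"rz":0.0,"tx":0.18,"ty":-0.002,"tz":0.0,"hand":0.0},{"rx":-0.01,"ry":0.0,"rz":0.0,"tx":0.18,"ty":-0.002,"tz":0.0,"hand":0.0}]'
python3 - <<'E'
from h import *
f=grab_frame("wrist");cv2.imwrite("pics/w4.png",f["img"][:,:,::-1])
s=state();print(s["clock"],s["eef_pos"],s["wrist_force"])
E
```

```text
clock: 3.6
eef_pos: [0.5832, 0.2184, 0.0222]
eef_rot: [[0.001, -0.984, 0.175], [0.0, 0.175, 0.984], [-1.0, -0.0, 0.0]]
wrist_force: [0.6, -0.7, 1.4]
opening: 0.997
3.65 [0.58384217 0.21841883 0.02279273] [ 0.16143657  0.70292766 -0.58700521]
```

View pics/w4.png

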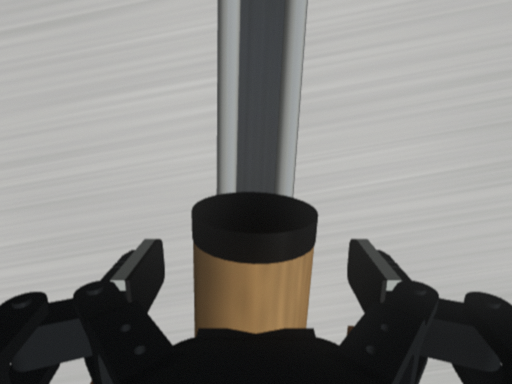

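```bash
python3 -m inch '[{"rx":0.02,"ry":0.0,"rz":0.0,"tx":0.003,"ty":0.0,"tz":0.0,"hand":0.0},{"rx":0.02,"ry":0.0,"rz":0.0,"tx":0.003,"ty":0.0,"tz":0.0,"hand":0.2},{"rx":0.02,"ry":0.0,"rz":0.0,"tx":0.003,"ty":0.0,"tz":0.0,"hand":0.5},{"rx":0.02,"ry":0.0,"rz":0.0,"tx":0.003,"ty":0.0,"tz":0.0,"hand":0.5},{"rx":0.02,"ry":0.0,"rz":0.0,"tx":0.003,"ty":0.0,"tz":0.0,"hand":0.5},{"rx":0.02,"ry":0.0,"rz":0.0,"tx":0.003,"ty":0.0,"tz":0.0,"hand":0.5},{"rx":0.02,"ry":0.0,"rz":0.0,"tx":0.003,"ty":0.0,"tz":0.0,"hand":0.5},{"rx":0.02,"ry":0.0,"rz":0.0,"tx":0.003,"ty":0.0,"tz":0.0,"hand":0.5}]'
python3 - <<'E'
from h import *
s=state();print(s["clock"],s["eef_pos"],s["wrist_force"],s["opening"])
E
```

```text
clock: 4.45
eef_pos: [0.5838, 0.2169, 0.0208]
eef_rot: [[0.002, -0.981, 0.195], [-0.001, 0.195, 0.981], [-1.0, -0.002, -0.001]]
wrist_force: [-2.1, -6.8, 8.0]
opening: 0.614
4.45 [0.58375539 0.2169263  0.02081847] [-2.14411607 -6.81385459  7.98015568] 0.6144670878520313
```

```bash
python3 -m inch '[{"rx":0.0,"ry":0.0,"rz":0.0,"tx":0.0,"ty":0.005,"tz":0.0,"hand":0.5},{"rx":0.0,"ry":0.0,"rz":0.0,"tx":0.0,"ty":0.015,"tz":0.0,"hand":0.5},{"rx":0.0,"ry":0.0,"rz":0.0,"tx":0.0,"ty":0.028,"tz":0.0,"hand":0.5},{"rx":0.0,"ry":0.0,"rz":0.0,"tx":0.0,"ty":0.043,"tz":0.0,"hand":0.5},{"rx":0.0,"ry":0.0,"rz":0.0,"tx":0.0,"ty":0.058,"tz":0.0,"hand":0.5},{"rx":0.0,"ry":0.0,"rz":0.0,"tx":0.0,"ty":0.073,"tz":0.0,"hand":0.5},{"rx":0.0,"ry":0.0,"rz":0.0,"tx":0.0,"ty":0.088,"tz":0.0,"hand":0.5},{"rx":0.0,"ry":0.0,"rz":0.0,"tx":0.0,"ty":0.103,"tz":0.0,"hand":0.5},{"rx":0.0,"ry":0.0,"rz":0.0,"tx":0.0,"ty":0.116,"tz":0.0,"hand":0.5},{"rx":0.0,"ry":0.0,"rz":0.0,"tx":0.0,"ty":0.125,"tz":0.0,"hand":0.5},{"rx":0.0,"ry":0.0,"rz":0.0,"tx":0.0,"ty":0.125,"tz":0.0,"hand":0.5},{"rx":0.0,"ry":0.0,"rz":0.0,"tx":0.0,"ty":0.125,"tz":0.0,"hand":0.5}]'
python3 - <<'E'
from h import *
f=grab_frame("scene")
crop(f,"pics/s5.png",P(f,[.6,.2,.03])[0],130,[],5)
print([(d["score"],np.round(d["xyz"],3)) for d in spot_point("tube_mid","scene")])
s=state();print(s["clock"],s["eef_pos"],s["wrist_force"],s["opening"])
E
```

```text
clock: 5.65
eef_pos: [0.4602, 0.2425, 0.0214]
eef_rot: [[0.002, -0.981, 0.195], [0.0, 0.195, 0.981], [-1.0, -0.002, 0.001]]
wrist_force: [-1.7, 5.7, 10.4]
opening: 0.611
[(0.74, array([0.728, 0.41 , 0.024])), (0.57, array([0.525, 0.225, 0.04 ]))]
5.75 [0.46017189 0.24251329 0.02139892] [-1.39082277  5.88911829 10.6064783 ] 0.6123754115343291
```

View pics/s5.png

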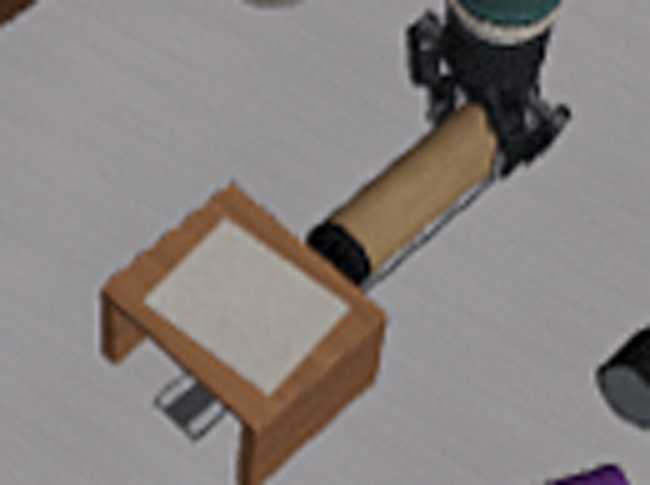

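```bash
python3 -m inch '[{"rx":0.0,"ry":0.0,"rz":0.0,"tx":0.0,"ty":0.0,"tz":0.0,"hand":0.2},{"rx":0.0,"ry":0.0,"rz":0.0,"tx":0.0,"ty":0.0,"tz":0.0,"hand":0.0},{"rx":0.0,"ry":0.0,"rz":0.0,"tx":0.0,"ty":0.0,"tz":0.0,"hand":0.0},{"rx":0.0,"ry":0.0,"rz":0.0,"tx":0.0,"ty":0.0,"tz":0.0,"hand":0.0},{"rx":0.0,"ry":0.0,"rz":0.0,"tx":0.0,"ty":0.0,"tz":0.0,"hand":0.0},{"rx":0.0,"ry":0.0,"rz":0.0,"tx":-0.02,"ty":0.0,"tz":0.0,"hand":0.0},{"rx":0.0,"ry":0.0,"rz":0.0,"tx":-0.06,"ty":0.0,"tz":0.0,"hand":0.0},{"rx":0.0,"ry":0.0,"rz":0.0,"tx":-0.10,"ty":0.0,"tz":0.0,"hand":0.0},{"rx":0.0,"ry":0.0,"rz":0.0,"tx":-0.14,"ty":0.0,"tz":0.0,"hand":0.0},{"rx":0.0,"ry":0.0,"rz":0.0,"tx":-0.14,"ty":0.0,"tz":0.0,"hand":0.0},{"rx":0.0,"ry":0.0,"rz":0.0,"tx":-0.14,"ty":0.0,"tz":0.0,"hand":0.0}]'
python3 - <<'E'
from h import *
f=grab_frame("scene")
so=(.5595,.2212);sy=-.195
L=stand_lines(so,sy)
for y in(-.027,.027): L.append((fr(so,sy,[[-.125,y,.036],[.055,y,.036]]),(255,255,0)))
L.append((fr(so,sy,[[.055,.027*np.cos(a),.036+.027*np.sin(a)] for a in np.linspace(0,6.3,30)]),(255,255,0)))
L.append((fr(so,sy,[[-.125,.027*np.cos(a),.036+.027*np.sin(a)] for a in np.linspace(0,6.3,30)]),(255,255,0)))
crop(f,"pics/s6.png",P(f,[.55,.2,.03])[0],130,L,5)
print([(d["score"],np.round(d["xyz"],3)) for d in spot_point("tube_mid","scene")])
f=grab_frame("wrist");crop(f,"pics/w6.png",(256,192),512,L,1)
print([(d["score"],np.round(d["xyz"],3)) for d in spot_point("tube_mid","wrist")])
f=grab_frame("side")
print([(d["score"],np.round(d["xyz"],3)) for d in spot_point("tube_mid","side")])
s=state();print(s["clock"],s["eef_pos"],s["wrist_force"],s["opening"])
E
```

```text
clock: 6.85
eef_pos: [0.4605, 0.2426, 0.1622]
eef_rot: [[0.004, -0.981, 0.195], [0.001, 0.195, 0.981], [-1.0, -0.004, 0.002]]
wrist_force: [-0.5, -0.4, -0.6]
opening: 1.001
[(0.98, array([0.732, 0.409, 0.03 ])), (0.75, array([0.524, 0.226, 0.039]))]
[(0.82, array([0.524, 0.226, 0.035]))]
[(0.83, array([0.522, 0.225, 0.038])), (0.66, array([0.734, 0.411, 0.027]))]
7.15 [0.45900224 0.24211229 0.16003482] [-0.11399241 -0.75314586  0.09216484] 1.002326949282904
```

View pics/s6.png

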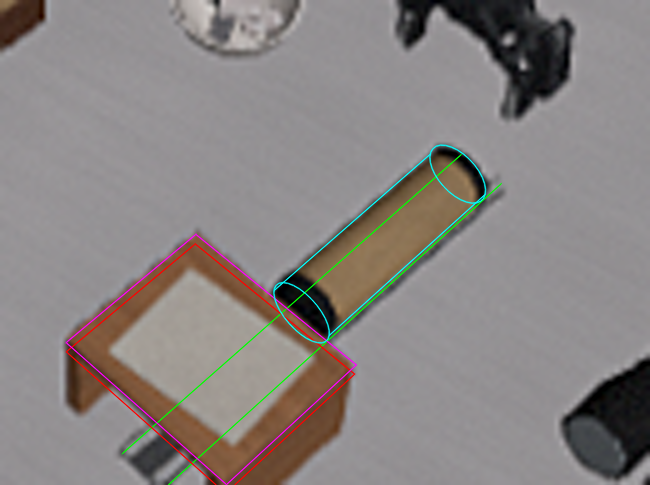

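View pics/w6.png

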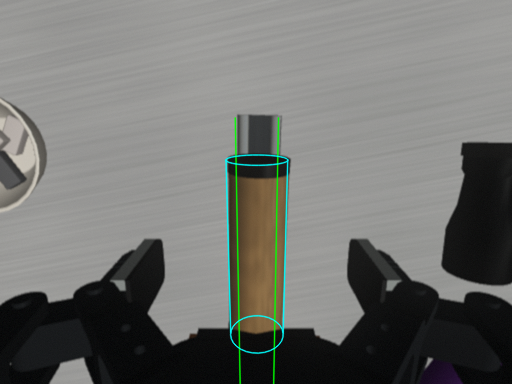

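```bash
python3 -m inch '[{"rx":0.0,"ry":0.0,"rz":0.0,"tx":0.0,"ty":-0.03,"tz":0.0,"hand":0.0},{"rx":0.0,"ry":0.0,"rz":0.0,"tx":0.02,"ty":-0.065,"tz":-0.001,"hand":0.0},{"rx":0.0,"ry":0.0,"rz":0.0,"tx":0.05,"ty":-0.065,"tz":-0.001,"hand":0.0},{"rx":0.0,"ry":0.0,"rz":0.0,"tx":0.09,"ty":-0.065,"tz":-0.001,"hand":0.0},{"rx":0.0,"ry":0.0,"rz":0.0,"tx":0.12,"ty":-0.065,"tz":-0.001,"hand":0.0},{"rx":0.0,"ry":0.0,"rz":0.0,"tx":0.136,"ty":-0.065,"tz":-0.001,"hand":0.0},{"rx":0.0,"ry":0.0,"rz":0.0,"tx":0.136,"ty":-0.065,"tz":-0.001,"hand":0.0},{"rx":0.0,"ry":0.0,"rz":0.0,"tx":0.136,"ty":-0.065,"tz":-0.001,"hand":0.2},{"rx":0.0,"ry":0.0,"rz":0.0,"tx":0.136,"ty":-0.065,"tz":-0.001,"hand":0.5},{"rx":0.0,"ry":0.0,"rz":0.0,"tx":0.136,"ty":-0.065,"tz":-0.001,"hand":0.5},{"rx":0.0,"ry":0.0,"rz":0.0,"tx":0.136,"ty":-0.065,"tz":-0.001,"hand":0.5},{"rx":0.0,"ry":0.0,"rz":0.0,"tx":0.136,"ty":-0.065,"tz":-0.001,"hand":0.5}]'
python3 - <<'E'
from h import *
s=state();print(s["clock"],s["eef_pos"],s["wrist_force"],s["opening"])
E
```

```text
clock: 8.35
eef_pos: [0.5242, 0.2296, 0.0257]
eef_rot: [[0.003, -0.981, 0.196], [0.001, 0.196, 0.981], [-1.0, -0.003, 0.002]]
wrist_force: [0.5, 5.0, 7.0]
opening: 0.607
8.35 [0.52422338 0.22956425 0.02567541] [0.54826592 4.97947233 7.01469799] 0.6073837253644394
```

```bash
python3 -m inch '[{"rx":0.0,"ry":0.0,"rz":0.0,"tx":-0.01,"ty":0.0,"tz":0.0,"hand":0.5},{"rx":0.0,"ry":0.0,"rz":0.0,"tx":-0.03,"ty":0.0,"tz":0.0,"hand":0.5},{"rx":0.0,"ry":0.0,"rz":0.0,"tx":-0.06,"ty":0.0,"tz":0.0,"hand":0.5},{"rx":0.0,"ry":0.0,"rz":0.0,"tx":-0.10,"ty":0.0,"tz":0.0,"hand":0.5},{"rx":0.0,"ry":0.0,"rz":0.0,"tx":-0.14,"ty":0.0,"tz":0.0,"hand":0.5},{"rx":0.0,"ry":0.0,"rz":0.0,"tx":-0.18,"ty":0.0,"tz":0.0,"hand":0.5},{"rx":0.0,"ry":0.0,"rz":0.0,"tx":-0.21,"ty":0.0,"tz":0.0,"hand":0.5},{"rx":0.0,"ry":0.0,"rz":0.0,"tx":-0.22,"ty":0.0,"tz":0.0,"hand":0.5},{"rx":0.0,"ry":0.0,"rz":0.0,"tx":-0.22,"ty":0.0,"tz":0.0,"hand":0.5}]'
python3 - <<'E'
from h import *
s=state();print(s["clock"],s["eef_pos"],s["wrist_force"],s["opening"])
f=grab_frame("scene");cv2.imwrite("pics/s7full.png",f["img"][:,:,::-1])
o=(.547,-.206)
for y in(.1,.2):crop(f,"pics/t%d.png"%(y*10),P(f,[.548,-.206,.03])[0],90,tray_lines(o,y),6)
f=grab_frame("side")
crop(f,"pics/ts.png",P(f,[.548,-.206,.03])[0],90,tray_lines(o,.15),6)
E
```

```text
clock: 9.25
eef_pos: [0.5239, 0.2291, 0.2471]
eef_rot: [[0.006, -0.981, 0.196], [0.002, 0.196, 0.981], [-1.0, -0.005, 0.003]]
wrist_force: [0.0, 0.3, -3.0]
opening: 0.609
9.25 [0.52393872 0.22906961 0.24707202] [ 0.03525595  0.30227315 -3.0146484 ] 0.6093273926767998
```

View pics/t2.png

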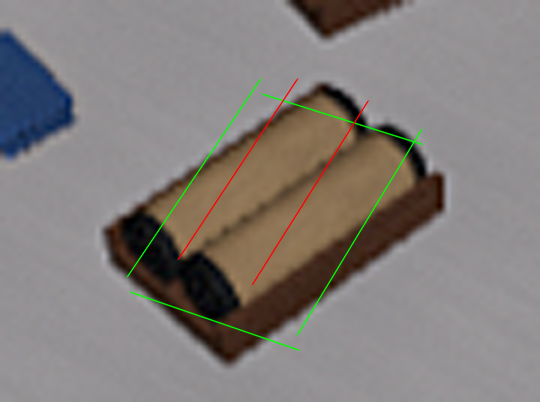

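View pics/ts.png

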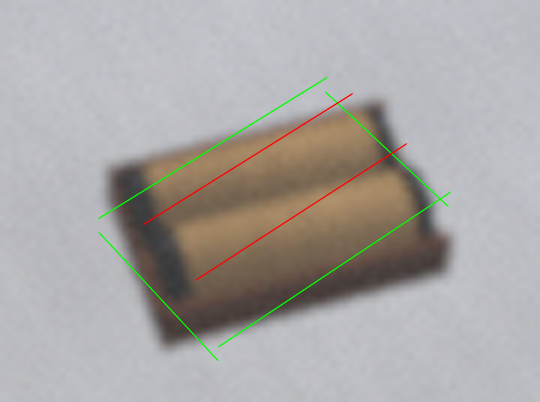

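View pics/s7full.png

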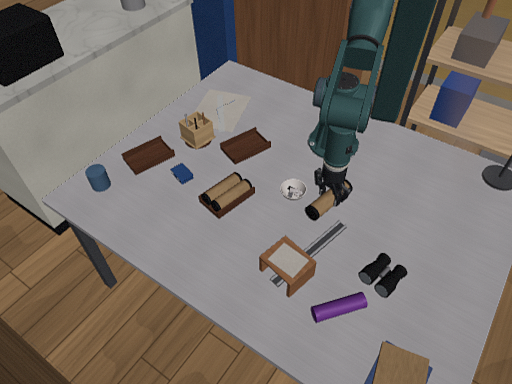

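```bash
cat >> h.py <<'E'
def tubes_lines(o,yaw):
    L=[]
    th=np.linspace(0,2*np.pi,40)
    for y,c in((.0275,(255,255,0)),(-.0275,(0,255,255))):
        for x in(-.09,.09):
            L.append((fr(o,yaw,[[x,y+.027*np.cos(a),.035+.027*np.sin(a)] for a in th]),c))
    return L
E
python3 - <<'E'
from h import *
ims=[]
f=grab_frame("scene");g=grab_frame("side")
o=(.547,-.206)
for i,y in enumerate((-.15,-.22)):
    for F,n in((f,"a"),(g,"b")):
        crop(F,f"pics/y{n}{i}.png",P(F,[.548,-.206,.03])[0],66,tray_lines(o,y)[:4]+tubes_lines(o,y),6)
r=lambda i:np.hstack([cv2.imread(f"pics/y{n}{i}.png") for n in "ab"])
cv2.imwrite("pics/y.png",np.vstack([r(0),r(1)]))
print(r(0).shape)
E
```

```text
(294, 792, 3)
```

View pics/y.png

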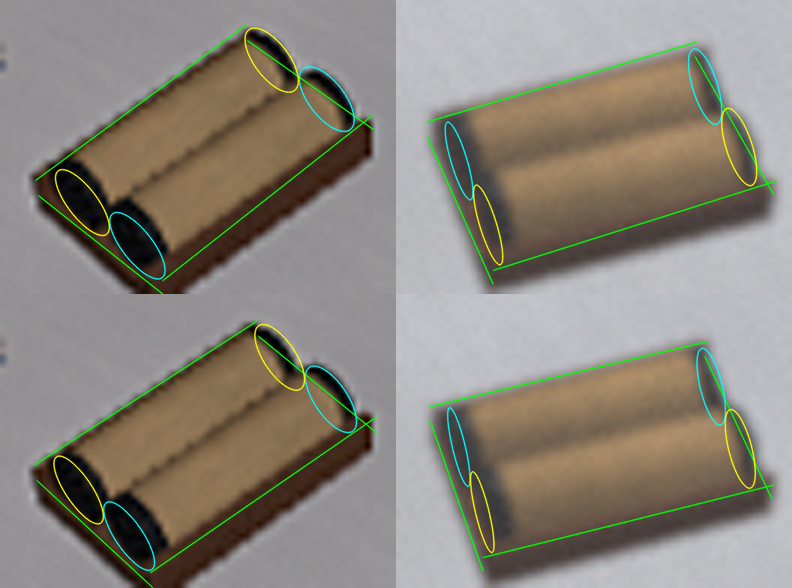

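```bash
python3 - <<'E'
from h import *
for n in("scene","side"):
    F=grab_frame(n);print(n,crop(F,f"pics/z{n}.png",P(F,[.548,-.206,.03])[0],66,[],12))
E
```

```text
scene (193, 167)
side (239, 200)
```

View pics/zscene.png

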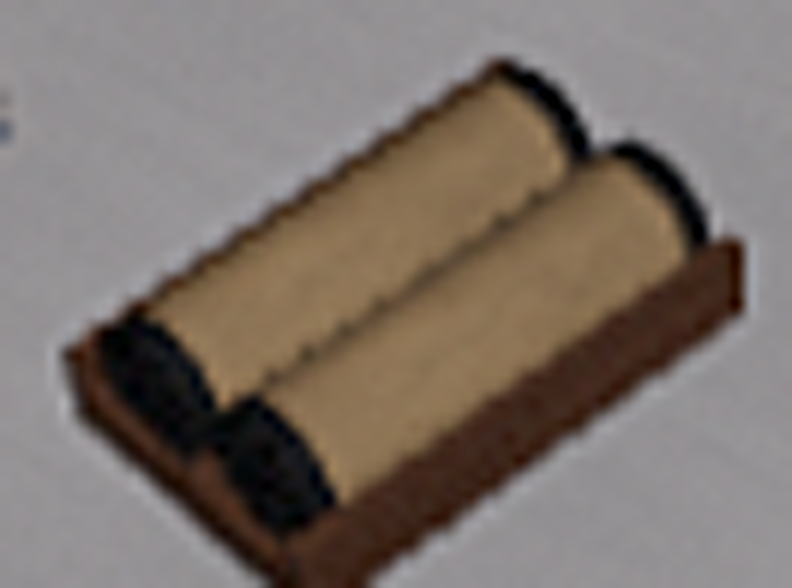

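View pics/zside.png

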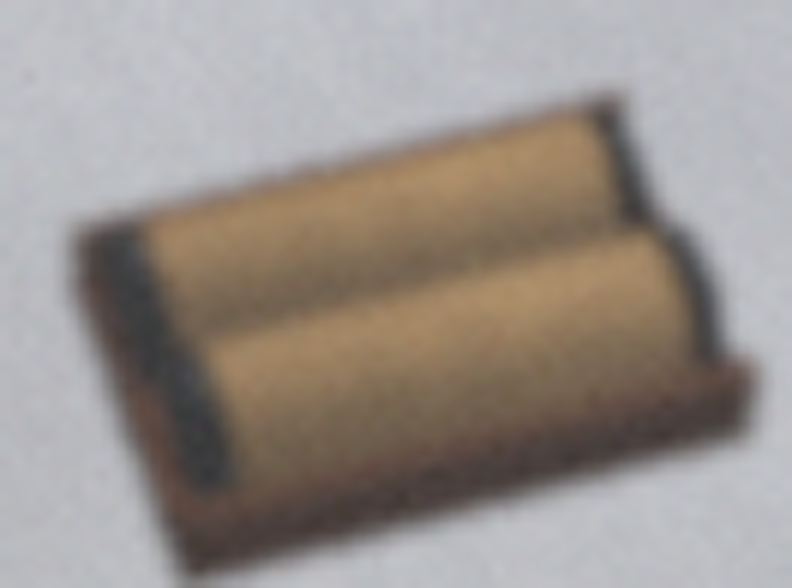

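```bash
python3 - <<'E'
from h import *
from scipy.optimize import least_squares
a=.1;b=.0635
C={"scene":[((-a,b,.038),(742,238)),((-a,b,0),(742,312)),((a,-b,.038),(68,355)),((a,b,.038),(285,548))],
"side":[((-a,-b,0),(188,572)),((a,-b,.038),(755,362)),((a,-b,0),(742,435)),((-a,b,.038),(78,225)),((a,b,.038),(622,90))]}
off={"scene":(193,167),"side":(239,200)}
F={n:grab_frame(n) for n in C}
def res(p,ns):
    r=[]
    for n in ns:
        X=fr(p[:2],p[2],[c[0] for c in C[n]]);u=np.array([c[1] for c in C[n]])/12-.5+off[n]
        r.append((P(F[n],X)-u).ravel())
    return np.concatenate(r)
for ns in (["scene"],["side"],["scene","side"]):
    s=least_squares(res,[.547,-.206,-.2],args=(ns,),loss="soft_l1");print(ns,s.x,np.round(res(s.x,ns),1))
p=s.x
for n in C: crop(F[n],f"pics/f{n}.png",P(F[n],[.548,-.206,.03])[0],66,tray_lines(p[:2],p[2])[:4]+tubes_lines(p[:2],p[2]),6)
cv2.imwrite("pics/f.png",np.hstack([cv2.imread(f"pics/f{n}.png") for n in C]))
E
```

```text
['scene'] [ 0.54792668 -0.20933054 -0.20755323] [-0.1  0.2  0.1  0.  -0.8 -1.   0.8  0.5]
['side'] [ 0.55077584 -0.20303316 -0.20883875] [-0.5  0.8  0.5  0.4  0.6 -0.2 -0.6 -0.6 -0.  -0.6]
['scene', 'side'] [ 0.54973686 -0.20580921 -0.2012919 ] [ 0.3  0.7  0.5  0.5 -0.4 -0.2  1.4  1.3 -0.2  1.6  0.7  0.8  0.8  0.2
 -0.5  0.1 -0.  -0.1]
```

View pics/f.png

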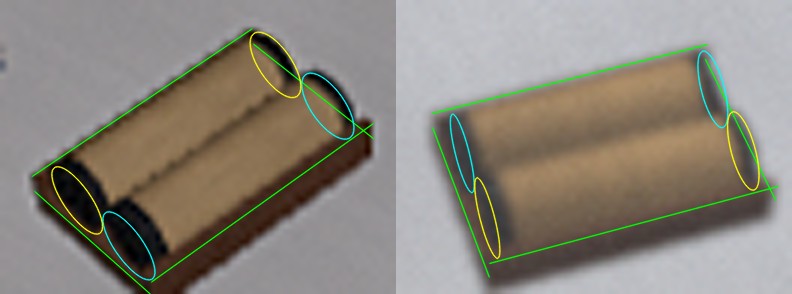

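```bash
python3 -m inch '[{"rx":0.0,"ry":0.0,"rz":0.0,"tx":0.0,"ty":-0.004,"tz":-0.015,"hand":0.5},{"rx":0.008,"ry":0.0,"rz":0.0,"tx":0.0,"ty":-0.012,"tz":-0.045,"hand":0.5},{"rx":0.008,"ry":0.0,"rz":0.0,"tx":0.0,"ty":-0.023,"tz":-0.09,"hand":0.5},{"rx":0.008,"ry":0.0,"rz":0.0,"tx":0.0,"ty":-0.035,"tz":-0.135,"hand":0.5},{"rx":0.008,"ry":0.0,"rz":0.0,"tx":0.0,"ty":-0.047,"tz":-0.18,"hand":0.5},{"rx":0.008,"ry":0.0,"rz":0.0,"tx":0.0,"ty":-0.058,"tz":-0.225,"hand":0.5},{"rx":0.008,"ry":0.0,"rz":0.0,"tx":0.0,"ty":-0.07,"tz":-0.27,"hand":0.5},{"rx":0.008,"ry":0.0,"rz":0.0,"tx":0.0,"ty":-0.081,"tz":-0.315,"hand":0.5},{"rx":0.008,"ry":0.0,"rz":0.0,"tx":0.0,"ty":-0.093,"tz":-0.36,"hand":0.5},{"rx":0.008,"ry":0.0,"rz":0.0,"tx":0.0,"ty":-0.103,"tz":-0.4,"hand":0.5},{"rx":0.008,"ry":0.0,"rz":0.0,"tx":0.0,"ty":-0.109,"tz":-0.422,"hand":0.5},{"rx":0.008,"ry":0.0,"rz":0.0,"tx":0.0,"ty":-0.109,"tz":-0.422,"hand":0.5}]'
python3 - <<'E'
from h import *
s=state();print(s["clock"],s["eef_pos"],s["wrist_force"],s["opening"])
f=grab_frame("wrist")
o=(.549,-.206);y=-.205
crop(f,"pics/w8.png",(256,192),512,tray_lines(o,y)[:4]+tubes_lines(o,y),1)
for l in("gap","tray","tube_mid","low_a_mid"):print(l,[(round(d["score"],2),np.round(d["xyz"],3)) for d in spot_point(l,"wrist")])
E
```

```text
clock: 10.85
eef_pos: [0.5469, -0.2105, 0.2437]
eef_rot: [[0.001, -0.978, 0.207], [-0.001, 0.207, 0.978], [-1.0, -0.001, -0.001]]
wrist_force: [-1.1, 1.4, -2.1]
opening: 0.609
10.85 [ 0.54690707 -0.2105405   0.24374348] [-1.09956186  1.3551904  -2.05084307] 0.6093901487139874
gap []
tray []
tube_mid [(0.87, array([ 0.547, -0.213,  0.252]))]
low_a_mid []
```

View pics/w8.png

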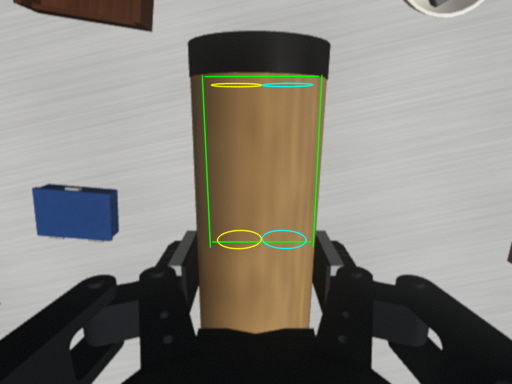

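```bash
python3 -m inch '[{"rx":0.0,"ry":0.0,"rz":0.0,"tx":0.0,"ty":0.0,"tz":0.04,"hand":0.5},{"rx":0.0,"ry":0.0,"rz":0.0,"tx":0.0,"ty":0.0,"tz":0.08,"hand":0.5},{"rx":0.0,"ry":0.0,"rz":0.0,"tx":0.0,"ty":-0.03,"tz":0.12,"hand":0.5},{"rx":0.0,"ry":0.0,"rz":0.0,"tx":0.0,"ty":-0.06,"tz":0.14,"hand":0.5},{"rx":0.0,"ry":0.0,"rz":0.0,"tx":0.0,"ty":-0.06,"tz":0.14,"hand":0.5},{"rx":0.0,"ry":0.0,"rz":0.0,"tx":0.0,"ty":-0.06,"tz":0.14,"hand":0.5},{"rx":0.0,"ry":0.0,"rz":0.0,"tx":0.0,"ty":-0.06,"tz":0.14,"hand":0.5}]'
python3 - <<'E'
from h import *
f=grab_frame("wrist")
s=state();print(s["clock"],s["eef_pos"],s["wrist_force"],s["opening"])
o=(.549,-.206);y=-.205
print(crop(f,"pics/w9.png",(150,192),300,tray_lines(o,y)[:4]+tubes_lines(o,y),2.5 and 2))
crop(f,"pics/w9r.png",(150,192),300,[],2)
for l in("gap","tray","tube_mid","low_a_mid"):print(l,[(round(d["score"],2),np.round(d["xyz"],3)) for d in spot_point(l,"wrist")])
E
```

```text
clock: 11.8
eef_pos: [0.6327, -0.0799, 0.2438]
eef_rot: [[-0.001, -0.979, 0.202], [0.001, 0.202, 0.979], [-1.0, 0.001, 0.001]]
wrist_force: [0.4, 0.6, -2.8]
opening: 0.606
11.85 [ 0.6326625  -0.08024143  0.24396582] [ 0.28856914 -0.43396444 -2.445686  ] 0.6098763234593553
(0, 79)
gap [(0.49, array([0.558, 0.221, 0.   ]))]
tray []
tube_mid [(0.91, array([ 0.634, -0.084,  0.253]))]
low_a_mid [(0.86, array([ 0.553, -0.181,  0.037])), (0.62, array([ 0.545, -0.231,  0.036]))]
```

View pics/w9.png

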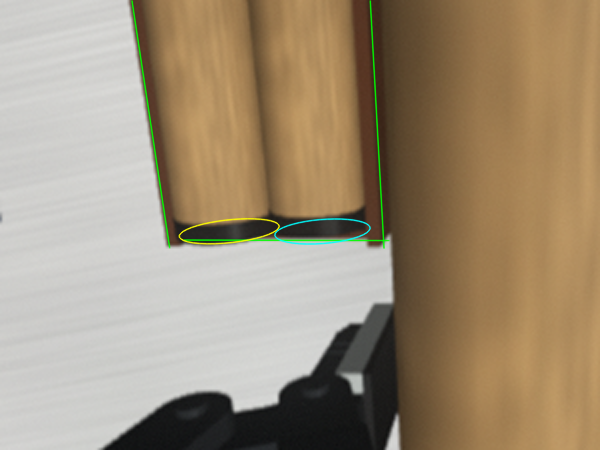

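View pics/w9r.png

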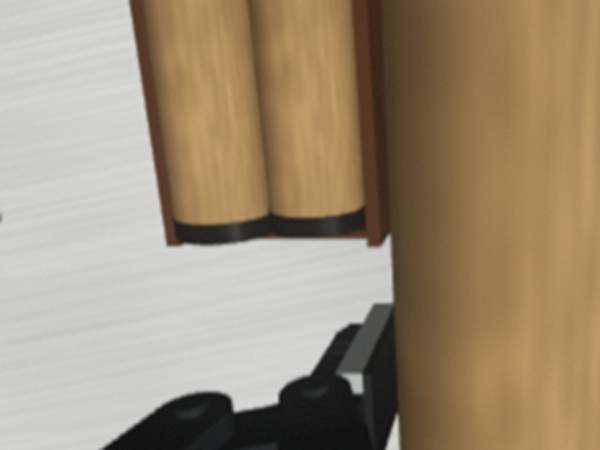

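```bash
python3 -m inch '[{"rx":0.0,"ry":0.0,"rz":0.0,"tx":0.0,"ty":0.015,"tz":-0.03,"hand":0.5},{"rx":0.0,"ry":0.0,"rz":0.0,"tx":0.0,"ty":0.03,"tz":-0.07,"hand":0.5},{"rx":0.0,"ry":0.0,"rz":0.0,"tx":0.0,"ty":0.045,"tz":-0.11,"hand":0.5},{"rx":0.0,"ry":0.0,"rz":0.0,"tx":0.0,"ty":0.056,"tz":-0.135,"hand":0.5},{"rx":0.0,"ry":0.0,"rz":0.0,"tx":0.0,"ty":0.056,"tz":-0.141,"hand":0.5},{"rx":0.0,"ry":0.0,"rz":0.0,"tx":0.03,"ty":0.056,"tz":-0.141,"hand":0.5},{"rx":0.0,"ry":0.0,"rz":0.0,"tx":0.06,"ty":0.056,"tz":-0.141,"hand":0.5},{"rx":0.0,"ry":0.0,"rz":0.0,"tx":0.09,"ty":0.056,"tz":-0.141,"hand":0.5},{"rx":0.0,"ry":0.0,"rz":0.0,"tx":0.115,"ty":0.056,"tz":-0.141,"hand":0.5},{"rx":0.0,"ry":0.0,"rz":0.0,"tx":0.124,"ty":0.056,"tz":-0.141,"hand":0.5},{"rx":0.0,"ry":0.0,"rz":0.0,"tx":0.124,"ty":0.056,"tz":-0.141,"hand":0.5},{"rx":0.0,"ry":0.0,"rz":0.0,"tx":0.124,"ty":0.056,"tz":-0.141,"hand":0.5}]'
python3 - <<'E'
from h import *
e=[]
for n in("scene","side"):
    f=grab_frame(n);s=state();e.append(s["eef_pos"])
    c=s["eef_pos"]+[0,0,.011];R=s["eef_rot"]
    L=[]
    for x in(-.09,.09):L.append((np.array([c+x*R[:,1]+.027*(np.cos(a)*R[:,0]+np.sin(a)*R[:,2]) for a in np.linspace(0,6.3,40)]),(0,0,255)))
    L+=tubes_lines((.549,-.206),-.205)
    crop(f,f"pics/p{n}.png",P(f,[.548,-.206,.06])[0],80,L,5)
    print([(round(d["score"],2),np.round(d["xyz"],3)) for d in spot_point("tube_mid",n)])
cv2.imwrite("pics/p.png",np.hstack([cv2.imread(f"pics/p{n}.png") for n in("scene","side")]))
s=state();print(s["clock"],e,s["eef_pos"],s["wrist_force"],s["eef_rot"])
E
```

```text
clock: 13.25
eef_pos: [0.5507, -0.2075, 0.1212]
eef_rot: [[0.002, -0.979, 0.204], [0.001, 0.204, 0.979], [-1.0, -0.002, 0.001]]
wrist_force: [0.6, -0.8, -2.4]
opening: 0.607
[(0.63, array([ 0.549, -0.211,  0.134])), (0.57, array([0.732, 0.41 , 0.026])), (0.42, array([ 0.546, -0.206, -0.001]))]
[(0.76, array([ 0.546, -0.209,  0.134]))]
13.45 [array([ 0.55103639, -0.20774702,  0.12160719]), array([ 0.55097644, -0.20774475,  0.12169923])] [ 0.55079646 -0.20767723  0.12154126] [-0.98266865  0.4119249  -3.02929144] [[ 2.64361533e-03 -9.79055672e-01  2.03575546e-01]
 [ 1.13431219e-04  2.03576549e-01  9.79059026e-01]
 [-9.99996499e-01 -2.56516363e-03  6.49233564e-04]]
```

View pics/p.png

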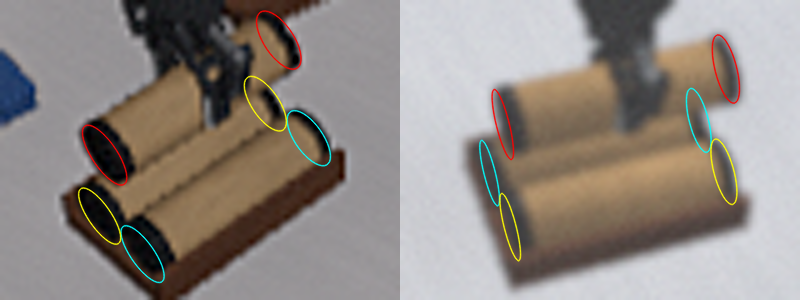

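```bash
python3 -m inch '[{"rx":0.0,"ry":0.0,"rz":0.0,"tx":0.01,"ty":0.002,"tz":0.0,"hand":0.5},{"rx":0.0,"ry":0.0,"rz":0.0,"tx":0.025,"ty":0.002,"tz":0.0,"hand":0.5},{"rx":0.0,"ry":0.0,"rz":0.0,"tx":0.035,"ty":0.002,"tz":0.0,"hand":0.5},{"rx":0.0,"ry":0.0,"rz":0.0,"tx":0.041,"ty":0.002,"tz":0.0,"hand":0.5},{"rx":0.0,"ry":0.0,"rz":0.0,"tx":0.044,"ty":0.002,"tz":0.0,"hand":0.5},{"rx":0.0,"ry":0.0,"rz":0.0,"tx":0.046,"ty":0.002,"tz":0.0,"hand":0.5},{"rx":0.0,"ry":0.0,"rz":0.0,"tx":0.046,"ty":0.002,"tz":0.0,"hand":0.5}]'
```

```text
clock: 14.15
eef_pos: [0.549, -0.2073, 0.0755]
eef_rot: [[0.003, -0.979, 0.204], [0.0, 0.204, 0.979], [-1.0, -0.003, 0.001]]
wrist_force: [0.4, -0.2, -3.1]
opening: 0.607
```

```bash
python3 -m inch '[{"rx":0.0,"ry":0.0,"rz":0.0,"tx":0.001,"ty":0.0,"tz":0.0,"hand":0.5},{"rx":0.0,"ry":0.0,"rz":0.0,"tx":0.002,"ty":0.0,"tz":0.0,"hand":0.5},{"rx":0.0,"ry":0.0,"rz":0.0,"tx":0.003,"ty":0.0,"tz":0.0,"hand":0.5},{"rx":0.0,"ry":0.0,"rz":0.0,"tx":0.004,"ty":0.0,"tz":0.0,"hand":0.5},{"rx":0.0,"ry":0.0,"rz":0.0,"tx":0.004,"ty":0.0,"tz":0.0,"hand":0.5}]'
```

```text
clock: 14.65
eef_pos: [0.5491, -0.2073, 0.0715]
eef_rot: [[0.003, -0.979, 0.204], [0.0, 0.204, 0.979], [-1.0, -0.003, 0.001]]
wrist_force: [-0.9, 0.1, -1.3]
opening: 0.611
```

```bash
python3 -m inch '[{"rx":0.0,"ry":0.0,"rz":0.0,"tx":0.0005,"ty":0.0,"tz":0.0,"hand":0.5},{"rx":0.0,"ry":0.0,"rz":0.0,"tx":0.001,"ty":0.0,"tz":0.0,"hand":0.5},{"rx":0.0,"ry":0.0,"rz":0.0,"tx":0.001,"ty":0.0,"tz":0.0,"hand":0.5}]'
python3 - <<'E'
from h import *
for i in range(4):
    f=grab_frame("side");s=state();print(np.round(s["wrist_force"],1),s["eef_pos"].round(4))
crop(f,"pics/q2.png",P(f,[.548,-.206,.06])[0],80,[],8)
E
```

```text
clock: 14.95
eef_pos: [0.5492, -0.2073, 0.0713]
eef_rot: [[0.003, -0.979, 0.203], [-0.0, 0.203, 0.979], [-1.0, -0.003, 0.001]]
wrist_force: [-2.0, 1.3, 5.5]
opening: 0.608
[-1.4  0.8  5.5] [ 0.5492 -0.2072  0.0713]
[-1.8  1.4  5.2] [ 0.5492 -0.2073  0.0713]
[-2.3  1.2  5.6] [ 0.5492 -0.2072  0.0713]
[-2.   1.1  5.2] [ 0.5492 -0.2073  0.0713]
```

View pics/q2.png

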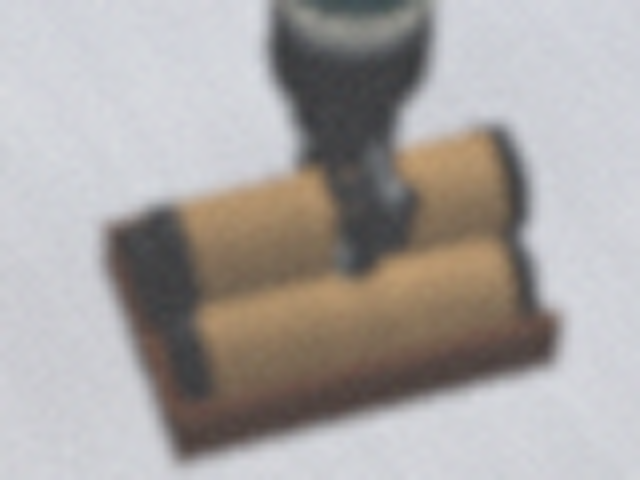

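```bash
python3 -m inch '[{"rx":0.0,"ry":0.0,"rz":0.0,"tx":0.0,"ty":0.0,"tz":0.0,"hand":0.35},{"rx":0.0,"ry":0.0,"rz":0.0,"tx":0.0,"ty":0.0,"tz":0.0,"hand":0.3},{"rx":0.0,"ry":0.0,"rz":0.0,"tx":0.0,"ty":0.0,"tz":0.0,"hand":0.2},{"rx":0.0,"ry":0.0,"rz":0.0,"tx":0.0,"ty":0.0,"tz":0.0,"hand":0.1},{"rx":0.0,"ry":0.0,"rz":0.0,"tx":0.0,"ty":0.0,"tz":0.0,"hand":0.0},{"rx":0.0,"ry":0.0,"rz":0.0,"tx":0.0,"ty":0.0,"tz":0.0,"hand":0.0},{"rx":0.0,"ry":0.0,"rz":0.0,"tx":0.0,"ty":0.0,"tz":0.0,"hand":0.0}]'
python3 - <<'E'
from h import *
for n in("scene","side"):
    f=grab_frame(n)
    crop(f,f"pics/r{n}.png",P(f,[.548,-.206,.06])[0],80,[],5)
cv2.imwrite("pics/r.png",np.hstack([cv2.imread(f"pics/r{n}.png") for n in("scene","side")]))
E
```

```text
clock: 15.85
eef_pos: [0.5492, -0.2073, 0.0713]
eef_rot: [[0.003, -0.979, 0.203], [-0.0, 0.203, 0.979], [-1.0, -0.003, 0.001]]
wrist_force: [0.9, 0.2, -0.4]
opening: 1.002
```

View pics/r.png

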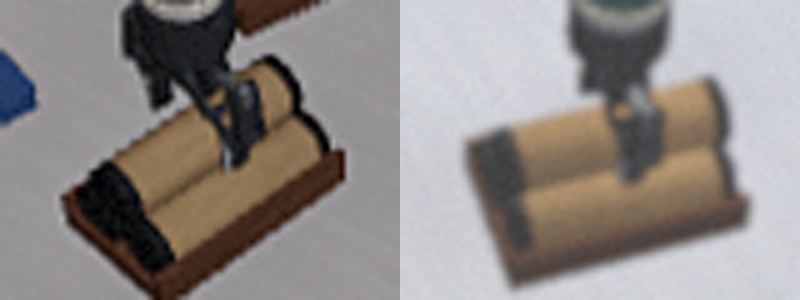

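Settled. I'll lift straight up and check.

```bash
python3 -m inch '[{"rx":0.0,"ry":0.0,"rz":0.0,"tx":-0.01,"ty":0.0,"tz":0.0,"hand":0.0},{"rx":0.0,"ry":0.0,"rz":0.0,"tx":-0.03,"ty":0.0,"tz":0.0,"hand":0.0},{"rx":0.0,"ry":0.0,"rz":0.0,"tx":-0.06,"ty":0.0,"tz":0.0,"hand":0.0},{"rx":0.0,"ry":0.0,"rz":0.0,"tx":-0.1,"ty":0.0,"tz":0.0,"hand":0.0},{"rx":0.0,"ry":0.0,"rz":0.0,"tx":-0.14,"ty":0.0,"tz":0.0,"hand":0.0},{"rx":0.0,"ry":0.0,"rz":0.0,"tx":-0.17,"ty":0.0,"tz":0.0,"hand":0.0},{"rx":0.0,"ry":0.0,"rz":0.0,"tx":-0.17,"ty":0.0,"tz":0.0,"hand":0.0},{"rx":0.0,"ry":0.0,"rz":0.0,"tx":-0.17,"ty":0.0,"tz":0.0,"hand":0.0}]'
python3 - <<'E'
from h import *
for n in("scene","side"):
    f=grab_frame(n);L=[]
    for x in(-.09,.09):L.append((fr((.549,-.206),-.205,[[x,.027*np.cos(a),.081+.027*np.sin(a)] for a in np.linspace(0,6.3,40)]),(0,0,255)))
    crop(f,f"pics/v{n}.png",P(f,[.548,-.206,.06])[0],80,L,5)
    for l in("tube_mid","low_a_mid","gap","binoculars","bowl","tack_tin"):print(n,l,[(round(d["score"],2),np.round(d["xyz"],3)) for d in spot_point(l,n)][:3])
cv2.imwrite("pics/v.png",np.hstack([cv2.imread(f"pics/v{n}.png") for n in("scene","side")]))
f=grab_frame("wrist");cv2.imwrite("pics/vw.png",f["img"][:,:,::-1])
print(state()["clock"])
E
```

```text
clock: 16.75
eef_pos: [0.5489, -0.2074, 0.2426]
eef_rot: [[0.005, -0.979, 0.203], [-0.001, 0.203, 0.979], [-1.0, -0.005, -0.0]]
wrist_force: [-0.2, -0.5, -0.6]
opening: 1.003
scene tube_mid [(0.93, array([ 0.552, -0.21 ,  0.083])), (0.83, array([0.728, 0.41 , 0.03 ]))]
scene low_a_mid [(0.57, array([ 0.547, -0.177,  0.038]))]
scene gap [(0.95, array([ 0.256, -0.317,  0.081]))]
scene binoculars [(0.63, array([0.534, 0.483, 0.   ]))]
scene bowl [(0.98, array([ 0.386,  0.014, -0.002]))]
scene tack_tin [(0.75, array([ 0.56 , -0.445,  0.   ]))]
side tube_mid [(0.82, array([ 0.547, -0.208,  0.083])), (0.66, array([0.736, 0.41 , 0.028]))]
side low_a_mid []
side gap [(0.68, array([ 0.56 , -0.648,  0.08 ])), (0.58, array([ 0.262, -0.314,  0.083]))]
side binoculars []
side bowl [(0.89, array([0.384, 0.014, 0.002]))]
side tack_tin [(0.95, array([ 0.562, -0.447, -0.002])), (0.17, array([ 0.548, -0.208, -0.   ]))]
17.5
```

View pics/v.png

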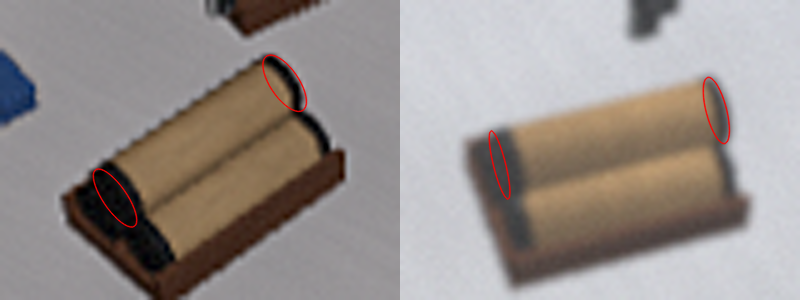

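View pics/vw.png

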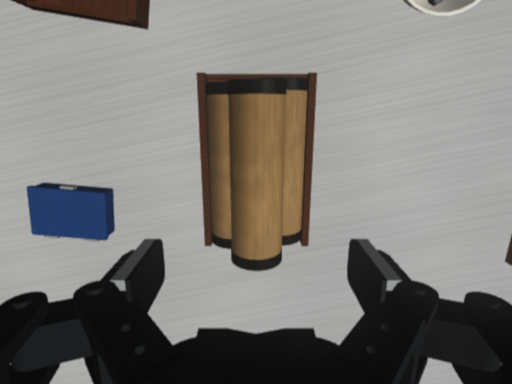

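```bash
python3 -c "
from bench import *
hand_in()"
```

```text
the job is handed in; nothing more can be done
```

The third tube now lies on top of the two tubes in the leftmost tray, and I handed the job in at about 17.5 s of the 54 s allowed.

**What I did:**
1. I gripped the tube's free end and drew it 125 mm out along the rails.
2. I let go and backed off. Pictures then showed it lying on the rails, wholly clear of the shelf, with its centre near x = -35 mm of the stand.
3. I took it up again by its middle, carried it over the tray and lowered it slowly until the force showed contact (about 8 N). Then I opened the gripper and lifted straight up.

**Last checks:**
- **Position:** the networks put the tube's centre at (0.552, -0.210, 0.083) from the scene camera and (0.547, -0.208, 0.083) from the side camera. My target was about (0.549, -0.207, 0.081), so the two readings differ by about 5 mm, close to the networks' stated accuracy.
- **Fit:** the pictures show it settled in the gap, parallel to the lower tubes. Its ends look level with theirs to within a few millimetres, and both lower tubes are still in the tray.
- **Other things:** the bowl, tin and binoculars read where they were at the start. The side camera did not find the binoculars in the last check, so only the scene camera confirms those.
- **Disagreement:** before placing, the wrist camera showed the lower tubes about 2 mm towards -y of the tray's centre line. I aimed about 1.5 mm that way to allow for it.
- **Refused move:** the first move call was refused because of its format. The arm did not move.

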